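Clear the paint chest and hold its lid open

TASK

The metal paint chest has to be opened so that the marbler can take jars out of it. First take the paint jar that stands on its lid and set it down upright, without dropping it, fully on the round cork coaster; then raise the lid by its bar handle to 45 degrees (within 5 degrees) and hold it there. The lid falls shut by itself, so finish while the gripper is still holding the handle, with the lid still; leave everything else on the bench where it stands.

Things in the scene. Friction and masses are not known exactly. Their poses are not given: they have to be found in the camera images.
- chest: (all sizes in mm) metal box fixed to the bench, 200 (x) by 300 (y) by 100 high; origin at the centre of its underside. Its -x side is the front, towards the robot (turned up to 0.3 rad). Flat 6 thick lid on top: lid's top is 106 above the bench. The hinge axis runs along the chest's y at x = +100, z = 100 in its frame (rear upper rim).
- handle (a point): round bar handle, 10 diameter, 110 long, parallel to the chest's front, in the lid's plane 45 ahead of its front edge, a 10 thick arm at each end (free gap 40 by 100 between bar and lid). Origin at mid-bar; y along it, x to the lid, z normal to the lid. Shut: at (-147, 0, 103) in the chest's frame; radius 247 about the hinge. Pinched tool-down, it turns in the grip; fingers stay clear of the lid.
- lid (a joint): angle of the lid in rad: 0 shut, grows as the front is raised, 0.785 is 45 degrees, stop at 1.8. No spring; about 0.5 kg of lid and handle fall shut when let go (some 2 N to hold at the handle)
- jar: closed paint jar with a white cap, diameter 54, height 80, about 0.2 kg, standing upright on the chest's lid; origin at the centre of its underside
- coaster: flat round cork coaster fixed on the bench to the left or right of the chest, diameter 110, 8 thick; origin at the centre of its underside on the bench, so its top is at z = 8
- bowl: white ceramic bowl, rim diameter 110, height 45, stands at the place of the pair (left or right of the chest) that the coaster does not take (leave alone)
- jar_left: closed jar with the same shape as the task's jar (diameter 54, height 80), on the bench near its left edge (leave alone)
- jar_right: another such jar, on the bench near its right edge (leave alone)
- jar_back: another such jar, on the bench beside the chest, rear left (leave alone)
- flask: amber bottle, diameter 60, height 150, on the bench beside the chest, rear right (leave alone)
- mug: white mug, diameter 76, height 80, on the left near the robot (leave alone)
- brush: wooden brush 200 long lying on the bench on the right, near the robot (leave alone)

How it is judged:
By the outcome, as a careful person would: the job done as asked, in the order asked, and still so for the second after the job is handed in, while the arm keeps its last pose, push and grip.
It also fails if it takes over 59 s, if anything falls off the work surface, if the arm or the gripper's body presses on something with over 40 N, if the wrist force passes 120 N, or if a joint passes its speed limit or range.

ROBOT

A 6-joint arm with a two-finger parallel gripper is mounted at the origin on the work surface. World frame = base frame: x ahead of the robot, y to its left, z up, the work surface at z = 0. Lengths are in mm, angles in rad, forces in N, time in s.
With the tool pointing down it reaches from about 300 to 775 mm from the base axis. Payload 14.6 kg.
Tool frame: the origin (TCP) lies between the finger pads, 19 mm behind the fingertips; this is the grasp point; z points along the fingers, y is the line along which they close (so a half turn about z gives the same grasp; the last joint's range is limited). The gripper opens to 94 mm and grips with 3 to 60 N. Pads are 16 mm wide; open, the fingers measure 119 mm over their backs; the gripper's body (75 mm by 177 mm) begins 78 mm behind the grasp point.
Start: joints at [1.126, 0.3, 1.521, -0, 1.321, -0.067], TCP at [202.879, 511.204, 224.246] pointing down, gripper open.
Joint ranges: [-3.03, 3.03], [-0.79, 2.21], [0.23, 2.52], [-1.04, 4.18], [0, 3.07], [-2.55, 2.55]. Speed limits (rad/s): [2.22, 2.22, 2.57, 3.14, 3.14, 3.14].

INTERFACE

Orientations are given as [roll, pitch, yaw] about the fixed x, y, z axes, in that order (R = Rz(yaw) Ry(pitch) Rx(roll)).
In Python, from cell import manip gives the robot as it stands.
- The arm moves only by the tool jog_arm, never from a script. Its argument "series" is a list of rows, each a list of 7 numbers: the shift along the world's x, y, z as a fraction of full scale, then the turn, a rotation vector about the world's x, y, z as a fraction of full scale, then the closure, from 0 (fully open) to 1 (shut). In form: [[dx, dy, dz, wx, wy, wz, fingers], ...]. A call has 1 to 8 rows; each row is the pose to reach, as a shift and turn from the pose commanded when the call began; what a row does not reach only later rows make up. Full scale, the value 1, is 120 mm for a shift and 90 degrees for a turn. A row lasts 1/12 s, in which the tool goes at most 41.7 mm and 7.16 degrees, less where a joint would pass 70% of its speed; a pose out of reach is approached as far as the arm can. A call with a number of a shift or a turn outside -1 to 1 is refused whole. A call with a gripper value outside its range is refused whole. The fingers move at their own pace and stop on an object; "grip_force" is the grip in N (left out, the last holds). Time passes only in rows, so rows that repeat a pose let the fingers close. It gives the time, the measured TCP pose, the force, the opening and the grip force at its end, in the units of the state.
- manip.read_state(): the state, without advancing time (a new reading comes with each control period).
- manip.camera(name): name is "scene" or "top"; returns a dict with "frame" (384x512x3 uint8, red, green, blue), "vfov" (degrees; the focal length in pixels is half the picture's height over the tangent of half this angle, whatever the lens; pixels are square), "cx", "cy" (the principal point, pixels), "k1" (the pictures are not rectified: a ray, as slopes to the right and down, at radius r is drawn at 1 + k1 r^2 times it, then the intrinsics apply), "R" (3x3) and "t" (3): a world point X has camera coordinates R X + t. Camera axes: x right, y down, z forward; pixel columns grow to the right and rows downward; lengths in mm; the calibration is good to about 2 mm. A picture is of the moment at which its call begins. There is no depth.
- manip.sign_off(): hands the job in; it is judged then, once.
The state is a dict: "clock": time; "joints": joint angles; "qd": joint speeds; "effort": joint torques, N m; "eef_pos": TCP position; "eef_rot": TCP orientation; "wrist_force": force on the tool from outside, world axes, zero at the start; "moment": the same for the moment, N m; "finger_gap": finger opening in mm; "finger_force": force on a finger pad.
Only numpy, scipy, OpenCV 4.12 (cv2) and the standard library are available. Lean on these libraries where they do the work, as an engineer would, in place of code of your own. Each camera call takes 0.05 s, during which the arm holds its last target. There are 200 camera calls.

## Working session

There is one attempt and no reset: what is moved stays moved. The work goes in short steps, Python scripts to look and compute and a tool call to move; the robot and the scene stay as the last step left them, time stands still between calls to the robot, and variables do not carry over. Pictures are saved under pics/ and viewed, at most 10 in all, crops included, and the job is handed in when it is done.

Besides the shell and the picture viewer there is one more tool, called after "Call:" as name(argument=value, ...), one argument or row to a line, values as JSON. jog_arm: Moves the arm, as the interface text tells. Its arguments: {"type":"object","properties":{"series":{"type":"array"},"grip_force":{"type":"number"}},"required":["series"]}

```bash
mkdir -p pics
cat > h.py <<'E'
import numpy as np, cv2
from cell import manip
def K(c):
    h,w=c["frame"].shape[:2]; f=h/2/np.tan(np.radians(c["vfov"])/2)
    return np.array([[f,0,c["cx"]],[0,f,c["cy"]],[0,0,1]])
def dist(c,):  # k1 only
    return np.array([c["k1"],0,0,0,0.])
def cast(c,uv,z):
    p=cv2.undistortPoints(np.array(uv,float).reshape(-1,1,2),K(c),dist(c)).reshape(-1,2)
    R=np.array(c["R"]);t=np.array(c["t"]); o=-R.T@t
    d=np.c_[p,np.ones(len(p))]@R
    return o+d*((z-o[2])/d[:,2])[:,None]
def proj(c,X):
    R=np.array(c["R"]);t=np.array(c["t"],float)
    return cv2.projectPoints(np.array(X,float).reshape(-1,1,3),cv2.Rodrigues(R)[0],t,K(c),dist(c))[0].reshape(-1,2)
E
python3 - <<'E'
from h import *
for n in("top","scene"):
    c=manip.camera(n); cv2.imwrite(f"pics/{n}0.png",cv2.resize(c["frame"][:,:,::-1],(768,576),interpolation=cv2.INTER_CUBIC))
    np.save(n+"0.npy",c,allow_pickle=True)
    print(n,c["vfov"],c["cx"],c["cy"],c["k1"],-np.array(c["R"]).T@c["t"])
print(manip.read_state())
E
```

```text
top 55.55698855410295 258.00433722812994 194.9659152142117 -0.10347329102327932 [ 431.24772829  -15.94713654 1240.67138552]
scene 54.41216943811769 254.276531744641 198.76741299412402 0.021096919145890704 [1530.64469817 -154.61096043  907.0573666 ]
{'clock': 0.1, 'joints': array([ 1.12640780e+00,  3.00408947e-01,  1.52152061e+00, -1.87160623e-05,
        1.32068585e+00, -6.65901547e-02]), 'qd': array([ 0.00011248, -0.0025457 , -0.0027278 , -0.00087891,  0.00063013,
       -0.00081236]), 'effort': array([ 3.09283256e-03, -5.32644582e+01, -3.53288662e+01,  7.09571620e-02,
        2.33519368e-02, -6.43673411e-05]), 'eef_pos': array([202.7909813 , 511.01901301, 223.74598902]), 'eef_rot': array([-3.14057096e+00, -4.99660847e-05,  2.76379889e+00]), 'wrist_force': array([-0.74565691,  0.23396841,  0.72787965]), 'moment': array([ 0.02405759, -0.05598275, -0.02067434]), 'finger_force': 0.0, 'finger_gap': 93.78181335984914}
```

View pics/top0.png

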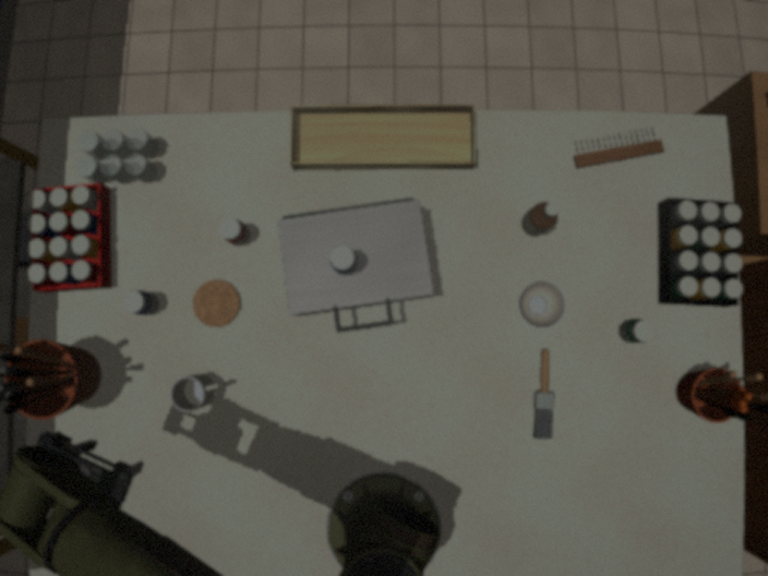

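View pics/scene0.png

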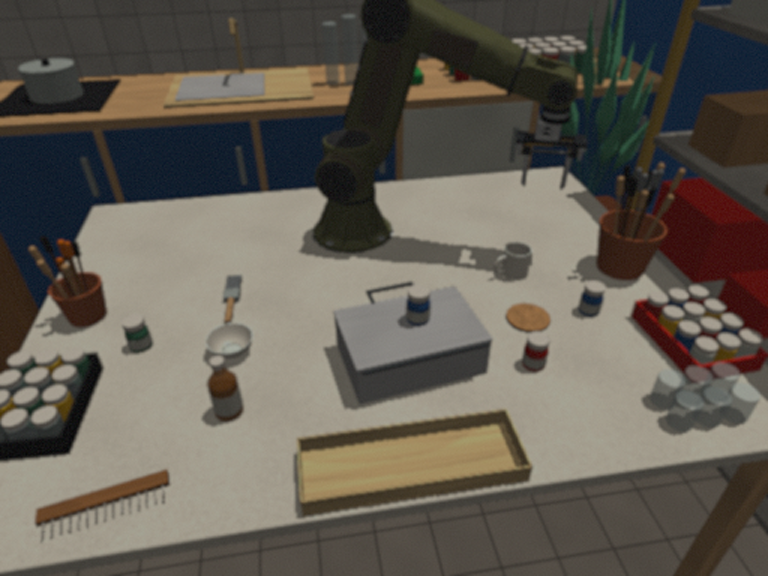

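The top view (shown at 1.5x) has the jar's cap at about (343,259), the coaster at (217,302), the lid's corners near (279,216), (414,199), (440,294) and (290,313), and the handle at (338–404, 320–330). In the scene view the jar stands on the lid at (418,305) and the coaster is at (528,317). Next I measure these.

Run:
```python
from h import *
c=np.load("top0.npy",allow_pickle=True).item(); im=c["frame"]; 
hsv=cv2.cvtColor(im,cv2.COLOR_RGB2HSV)
def blob(m,near):
    n,l,s,ce=cv2.connectedComponentsWithStats(m.astype(np.uint8))
    i=1+np.argmin([np.hypot(*(ce[k]-near))+1e3*(s[k,4]<40) for k in range(1,n)]); return l==i,s[i],ce[i]
m,s,ce=blob((hsv[...,1]>80)&(hsv[...,0]<20),(144.5,201)); print("coaster",s,ce,cast(c,[ce],8))
cnt=cv2.findContours(m.astype(np.uint8),0,2)[0][0][:,0]; print(cv2.minEnclosingCircle(cast(c,cnt,8)[:,:2].astype(np.float32)))
g=im.mean(2); print("lid grey",g[160:180:10,200:280:20], im[165,260], "cap",g[172,228],"bench",im[250,250])
m,s,ce=blob(g>g[160,205]+0.5*(g[172,228]-g[160,205]),(228.7,172.7)); print("cap",s,ce,cast(c,[ce],186))
p=cast(c,np.array([(279,216),(414,199),(440,294),(290,313)])/1.5,106);print("corners",p.round())
cv2.imwrite("pics/crop.png",cv2.resize(im[120:230,180:300,::-1],None,fx=6,fy=5.4,interpolation=cv2.INTER_CUBIC) if 0 else cv2.convertScaleAbs(cv2.resize(im[125:225,180:300,::-1],None,fx=6,fy=6,interpolation=cv2.INTER_CUBIC),alpha=1.4))
```

```text
coaster [129 187  31  30 721] [143.92926491 201.69902913] [[506.56996664 381.86021925   8.        ]]
((506.2164611816406, 381.76483154296875), 53.23748016357422)
lid grey [[ 96.33333333  99.66666667  99.          96.        ]
 [ 98.66666667 106.33333333  63.33333333  98.66666667]] [100  99  95] cap 110.66666666666667 bench [110 110 100]
cap [220 164  15  14 151] [227.06622517 170.7218543 ] [[586.0855658  80.0112826 186.       ]]
corners [[ 684.  219.  106.]
 [ 719.  -67.  106.]
 [ 518. -120.  106.]
 [ 479.  192.  106.]]
```

View pics/crop.png

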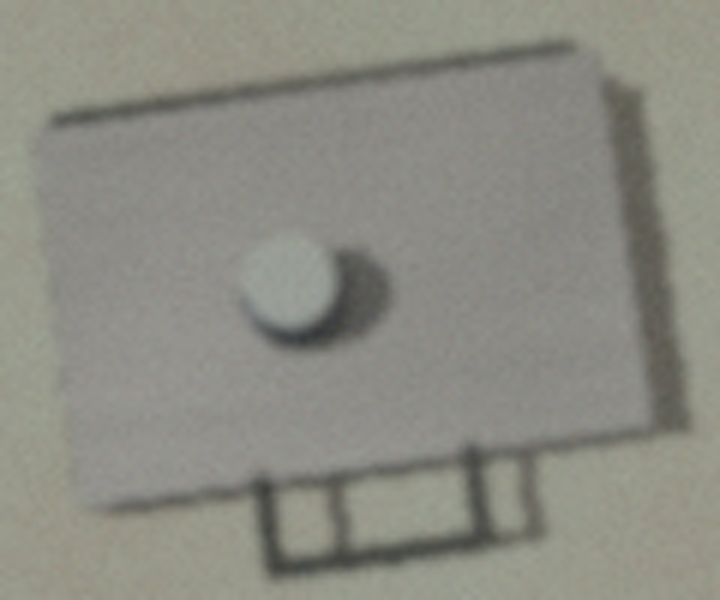

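The crop shows the lid's outline at crop pixels (37,125), (603,50), (655,430) and (83,508). The bar runs from (275,568) to (490,537); the paler pair of arms is shadow. The cap's centre is near (290,283).

Run:
```python
from h import *
c=np.load("top0.npy",allow_pickle=True).item(); s=np.load("scene0.npy",allow_pickle=True).item()
f=lambda q:(np.array(q,float)+.5)/6-.5+[180,125]
p=cast(c,f([(37,125),(603,50),(655,430),(83,508)]),106)[:,:2];print(p.round(1))
print("sides",[np.linalg.norm(p[i]-p[i-1]).round(1) for i in range(4)])
for a,b in((0,1),(3,2)):
    d=p[a]-p[b]; print("yaw y-edges",np.arctan2(-d[0],d[1]))
for a,b in((0,3),(1,2)):
    d=p[a]-p[b]; print("yaw x-edges",np.arctan2(d[1],d[0]))
h=cast(c,f([(270,568),(495,537)]),103)[:,:2]; d=h[0]-h[1]; print("bar",h,h.mean(0),np.linalg.norm(d),np.arctan2(-d[0],d[1]))
cen=p.mean(0); th=np.arctan2(-(p[3]-p[2])[0],(p[3]-p[2])[1])
for th in(.10,.125,.15): print(cen,th,"pred bar",cen-147*np.array([np.cos(th),np.sin(th)]))
j=cast(c,f([(290,283)]),186)[0]; print("jar",j)
# scene check
im=s["frame"]; print("scene px*1.5: cap top",proj(s,[j])*1.5,"bar ends",proj(s,np.c_[h,[103,103]])*1.5,"corners",proj(s,np.c_[p,[106]*4])*1.5,"coaster",proj(s,[[506.3,381.8,8]])*1.5)
x0,y0=225,180
cv2.imwrite("pics/crop2.png",cv2.convertScaleAbs(cv2.resize(im[y0:y0+85,x0:x0+115,::-1],None,fx=6.9,fy=6.9,interpolation=cv2.INTER_CUBIC),alpha=1.4))
```

```text
[[ 679.7  219.6]
 [ 718.7  -80.3]
 [ 516.9 -105.9]
 [ 476.8  192.2]]
sides [np.float64(204.8), np.float64(302.5), np.float64(203.3), np.float64(300.7)]
yaw y-edges 0.12921614318651195
yaw y-edges 0.1339408131063588
yaw x-edges 0.13450876779911244
yaw x-edges 0.12608789108419316
bar [[445.59288861  94.5533528 ]
 [461.54952952 -22.48167404]] [453.57120907  36.03583938] 118.11778822667114 0.13550522508703475
[598.00541956  56.3968152 ] 0.1 pred bar [451.73980727  41.72130295]
[598.00541956  56.3968152 ] 0.125 pred bar [452.15236248  38.06962939]
[598.00541956  56.3968152 ] 0.15 pred bar [452.65607111  34.42940973]
jar [583.04411053  77.50258065 186.        ]
scene px*1.5: cap top [[417.11428416 288.59716339]] bar ends [[410.74300901 282.21992255]
 [364.32068873 291.1283706 ]] corners [[490.60194696 338.03005958]
 [354.06030199 367.92093356]
 [331.78765084 308.12584338]
 [452.92949163 284.45148155]] coaster [[526.20242521 314.73083077]]
```

View pics/crop2.png

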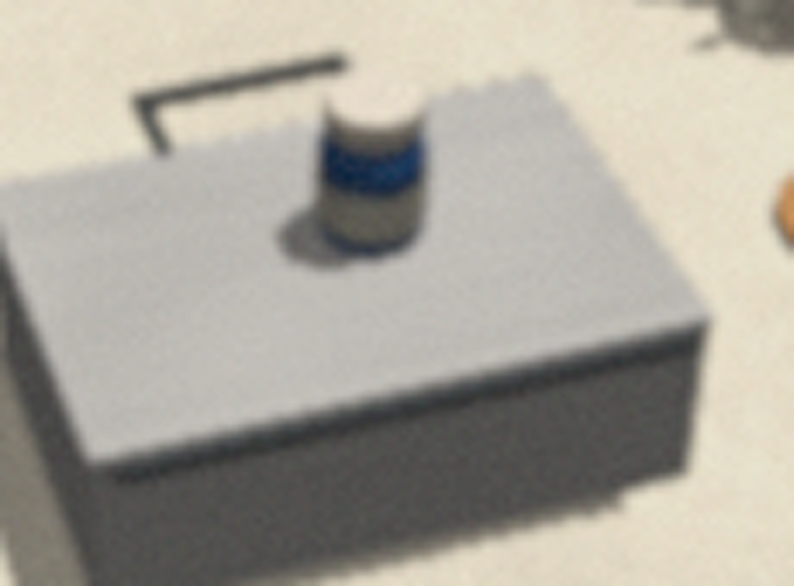

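Measured poses:

| Item | x, y (mm) | Other |
|---|---|---|
| Jar | (584, 78) | on the lid |
| Coaster | (506, 382) | top at z = 8 |
| Mid-bar | about (453, 36) | yaw 0.132, z = 103 |

The sizes and both views agree to within about 3 mm, so I start moving.

Call:
jog_arm(
  series=[
    [0.1, -0.11, 0.05, 0, 0, -0.02, 0],
    [0.2, -0.22, 0.1, 0, 0, -0.04, 0],
    [0.3, -0.34, 0.15, 0, 0, -0.06, 0],
    [0.4, -0.45, 0.2, 0, 0, -0.085, 0],
    [0.5, -0.56, 0.2, 0, 0, -0.105, 0],
    [0.6, -0.68, 0.2, 0, 0, -0.13, 0],
    [0.7, -0.79, 0.2, 0, 0, -0.15, 0],
    [0.8, -0.9, 0.2, 0, 0, -0.17, 0],
  ],
  grip_force=15,
)

```text
clock: 0.77
eef_pos: [299.3, 402.4, 248.0]
eef_rot: [-3.141, 0.0, 2.495]
wrist_force: [0.8, 0.2, -0.6]
finger_gap: 93.7
finger_force: 0.0
```

Call:
jog_arm(
  series=[
    [0.1, -0.11, 0, 0, 0, -0.02, 0],
    [0.2, -0.22, 0, 0, 0, -0.04, 0],
    [0.3, -0.34, 0, 0, 0, -0.06, 0],
    [0.4, -0.45, 0, 0, 0, -0.085, 0],
    [0.5, -0.56, 0, 0, 0, -0.105, 0],
    [0.6, -0.68, 0, 0, 0, -0.13, 0],
    [0.7, -0.79, 0, 0, 0, -0.15, 0],
    [0.8, -0.9, 0, 0, 0, -0.17, 0],
  ],
)

```text
clock: 1.43
eef_pos: [395.3, 294.4, 248.0]
eef_rot: [-3.141, -0.0, 2.228]
wrist_force: [-0.0, 0.5, 0.3]
finger_gap: 94.3
finger_force: 0.0
```

Call:
jog_arm(
  series=[
    [0.1, -0.11, 0, 0, 0, -0.02, 0],
    [0.2, -0.22, 0, 0, 0, -0.04, 0],
    [0.3, -0.34, 0, 0, 0, -0.06, 0],
    [0.4, -0.45, 0, 0, 0, -0.085, 0],
    [0.5, -0.56, 0, 0, 0, -0.105, 0],
    [0.6, -0.68, 0, 0, 0, -0.13, 0],
    [0.7, -0.79, 0, 0, 0, -0.15, 0],
    [0.8, -0.9, 0, 0, 0, -0.17, 0],
  ],
)

```text
clock: 2.1
eef_pos: [491.3, 186.4, 248.0]
eef_rot: [-3.141, -0.0, 1.961]
wrist_force: [0.1, 1.0, 0.4]
finger_gap: 93.9
finger_force: 0.0
```

Call:
jog_arm(
  series=[
    [0.1, -0.11, 0, 0, 0, -0.02, 0],
    [0.2, -0.22, 0, 0, 0, -0.04, 0],
    [0.3, -0.34, 0, 0, 0, -0.06, 0],
    [0.4, -0.45, 0, 0, 0, -0.085, 0],
    [0.5, -0.58, 0, 0, 0, -0.105, 0],
    [0.6, -0.7, 0, 0, 0, -0.13, 0],
    [0.7, -0.82, 0, 0, 0, -0.15, 0],
    [0.77, -0.9, 0, 0, 0, -0.166, 0],
  ],
)

```text
clock: 2.77
eef_pos: [583.9, 78.0, 247.8]
eef_rot: [-3.141, 0.0, 1.7]
wrist_force: [0.6, 0.5, 0.4]
finger_gap: 93.9
finger_force: 0.0
```

Run:
```python
from h import *
s=manip.camera("scene"); im=s["frame"]; st=manip.read_state(); print(st["eef_pos"],st["eef_rot"],st["joints"])
x0,y0=215,110
cv2.imwrite("pics/crop3.png",cv2.convertScaleAbs(cv2.resize(im[y0:y0+150,x0:x0+150,::-1],None,fx=4,fy=4,interpolation=cv2.INTER_CUBIC),alpha=1.4))
f=lambda X:(proj(s,X)-[x0,y0]+.5)*4
print("tips dir",f([st["eef_pos"]-[0,0,19]]), "jar cap",f([[584,78,186]]))
```

```text
[584.67893964  76.85254541 247.61779665] [-3.14088452e+00  3.86767234e-04  1.69698447e+00] [ 6.87728483e-02  3.73552781e-01  1.36879535e+00 -4.33071897e-04
  1.39992931e+00 -5.73413730e-02]
tips dir [[255.60723209 289.6307917 ]] jar cap [[255.16078898 332.21925918]]
```

View pics/crop3.png

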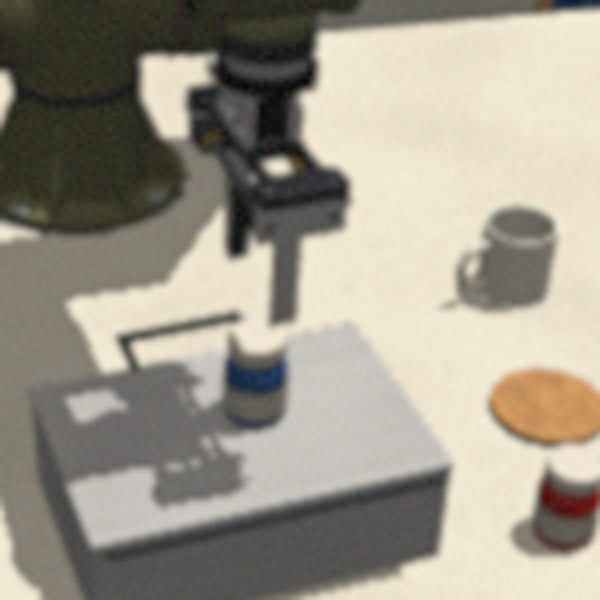

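The crop shows the fingers at (238,250) and (284,322), straddling the cap at about (257,336), in line with the prediction. I go down and grip.

Call:
jog_arm(
  series=[
    [0, 0, -0.1, 0, 0, 0, 0],
    [0, 0, -0.22, 0, 0, 0, 0],
    [0, 0, -0.34, 0, 0, 0, 0],
    [0, 0, -0.46, 0, 0, 0, 0],
    [0, 0, -0.58, 0, 0, 0, 0],
    [0, 0, -0.68, 0, 0, 0, 0],
    [0, 0, -0.74, 0, 0, 0, 0],
    [0, 0, -0.77, 0, 0, 0, 0],
  ],
)

```text
clock: 3.48
eef_pos: [582.6, 79.7, 154.5]
eef_rot: [-3.14, -0.0, 1.703]
wrist_force: [-0.0, 0.0, 0.1]
finger_gap: 94.2
finger_force: 0.0
```

Call:
jog_arm(
  series=[
    [0, 0, 0, 0, 0, 0, 0.3],
    [0, 0, 0, 0, 0, 0, 0.4],
    [0, 0, 0, 0, 0, 0, 0.45],
    [0, 0, 0, 0, 0, 0, 0.5],
    [0, 0, 0, 0, 0, 0, 0.55],
    [0, 0, 0, 0, 0, 0, 0.6],
    [0, 0, 0, 0, 0, 0, 0.6],
    [0, 0, 0, 0, 0, 0, 0.6],
  ],
  grip_force=15,
)

```text
clock: 4.15
eef_pos: [583.6, 79.2, 156.2]
eef_rot: [3.14, 0.0, 1.702]
wrist_force: [2.5, 0.7, 2.3]
finger_gap: 53.5
finger_force: 15.0
```

Call:
jog_arm(
  series=[
    [0, 0, 0.03, 0, 0, 0, 0.6],
    [0, 0, 0.08, 0, 0, 0, 0.6],
    [0, 0, 0.16, 0, 0, 0, 0.6],
    [0, 0, 0.25, 0, 0, 0, 0.6],
    [0, 0, 0.34, 0, 0, 0, 0.6],
    [0, 0, 0.42, 0, 0, 0, 0.6],
    [0, 0, 0.47, 0, 0, 0, 0.6],
    [0, 0, 0.5, 0, 0, 0, 0.6],
  ],
)

```text
clock: 4.82
eef_pos: [583.5, 79.2, 217.2]
eef_rot: [3.14, 0.0, 1.702]
wrist_force: [-0.5, 1.0, -2.5]
finger_gap: 53.6
finger_force: 15.0
```

Call:
jog_arm(
  series=[
    [-0.01, 0.04, 0, 0, 0, 0, 0.6],
    [-0.03, 0.12, 0, 0, 0, 0, 0.6],
    [-0.06, 0.23, 0, 0, 0, 0, 0.6],
    [-0.09, 0.35, 0, 0, 0, 0, 0.6],
    [-0.12, 0.47, 0, 0, 0, 0, 0.6],
    [-0.15, 0.59, 0, 0, 0, 0, 0.6],
    [-0.18, 0.71, 0, 0, 0, 0, 0.6],
    [-0.21, 0.83, 0, 0, 0, 0, 0.6],
  ],
)

```text
clock: 5.48
eef_pos: [557.1, 180.7, 215.3]
eef_rot: [-3.141, -0.0, 1.703]
wrist_force: [-0.3, 0.2, -2.4]
finger_gap: 53.6
finger_force: 15.0
```

Call:
jog_arm(
  series=[
    [-0.03, 0.12, 0, 0, 0, 0, 0.6],
    [-0.06, 0.24, 0, 0, 0, 0, 0.6],
    [-0.09, 0.36, 0, 0, 0, 0, 0.6],
    [-0.12, 0.48, 0, 0, 0, 0, 0.6],
    [-0.15, 0.6, 0, 0, 0, 0, 0.6],
    [-0.18, 0.72, 0, 0, 0, 0, 0.6],
    [-0.21, 0.84, 0, 0, 0, 0, 0.6],
    [-0.24, 0.95, 0, 0, 0, 0, 0.6],
  ],
)

```text
clock: 6.15
eef_pos: [528.7, 294.5, 215.7]
eef_rot: [-3.141, 0.0, 1.702]
wrist_force: [-0.7, -0.1, -2.6]
finger_gap: 53.1
finger_force: 15.0
```

Call:
jog_arm(
  series=[
    [-0.03, 0.12, 0, 0, 0, 0, 0.6],
    [-0.06, 0.24, 0, 0, 0, 0, 0.6],
    [-0.09, 0.36, 0, 0, 0, 0, 0.6],
    [-0.12, 0.48, 0, 0, 0, 0, 0.6],
    [-0.14, 0.58, 0, 0, 0, 0, 0.6],
    [-0.16, 0.66, 0, 0, 0, 0, 0.6],
    [-0.18, 0.71, 0, 0, 0, 0, 0.6],
    [-0.19, 0.745, 0, 0, 0, 0, 0.6],
  ],
)

```text
clock: 6.82
eef_pos: [506.2, 382.9, 215.7]
eef_rot: [-3.141, 0.0, 1.702]
wrist_force: [0.3, 0.1, -3.9]
finger_gap: 53.5
finger_force: 15.0
```

Call:
jog_arm(
  series=[
    [0, 0, -0.06, 0, 0, 0, 0.6],
    [0, 0, -0.2, 0, 0, 0, 0.6],
    [0, 0, -0.36, 0, 0, 0, 0.6],
    [0, 0, -0.52, 0, 0, 0, 0.6],
    [0, 0, -0.68, 0, 0, 0, 0.6],
    [0, 0, -0.82, 0, 0, 0, 0.6],
    [0, 0, -0.94, 0, 0, 0, 0.6],
    [0, 0, -1.0, 0, 0, 0, 0.6],
  ],
)

```text
clock: 7.48
eef_pos: [506.0, 381.1, 93.4]
eef_rot: [-3.139, 0.001, 1.701]
wrist_force: [-0.2, 0.5, -3.0]
finger_gap: 53.4
finger_force: 15.0
```

Call:
jog_arm(
  series=[
    [0, 0, -0.06, 0, 0, 0, 0.6],
    [0, 0, -0.12, 0, 0, 0, 0.6],
    [0, 0, -0.17, 0, 0, 0, 0.6],
    [0, 0, -0.21, 0, 0, 0, 0.6],
    [0, 0, -0.24, 0, 0, 0, 0.6],
    [0, 0, -0.26, 0, 0, 0, 0.6],
    [0, 0, -0.27, 0, 0, 0, 0.6],
    [0, 0, -0.28, 0, 0, 0, 0.6],
  ],
)

```text
clock: 8.15
eef_pos: [506.6, 382.3, 62.4]
eef_rot: [3.141, -0.0, 1.702]
wrist_force: [-0.2, 0.2, -2.0]
finger_gap: 53.2
finger_force: 15.0
```

Call:
jog_arm(
  series=[
    [0, 0, -0.005, 0, 0, 0, 0.6],
    [0, 0, -0.01, 0, 0, 0, 0.6],
    [0, 0, -0.015, 0, 0, 0, 0.6],
    [0, 0, -0.02, 0, 0, 0, 0.6],
    [0, 0, -0.025, 0, 0, 0, 0.6],
    [0, 0, -0.03, 0, 0, 0, 0.6],
  ],
)

```text
clock: 8.65
eef_pos: [506.5, 382.2, 58.6]
eef_rot: [3.142, -0.0, 1.702]
wrist_force: [-0.2, -0.0, -2.2]
finger_gap: 53.3
finger_force: 15.0
```

Call:
jog_arm(
  series=[
    [0, 0, -0.004, 0, 0, 0, 0.6],
    [0, 0, -0.008, 0, 0, 0, 0.6],
    [0, 0, -0.012, 0, 0, 0, 0.6],
    [0, 0, -0.012, 0, 0, 0, 0.6],
  ],
)

```text
clock: 8.98
eef_pos: [506.6, 382.3, 58.2]
eef_rot: [3.141, -0.0, 1.702]
wrist_force: [-4.5, -3.7, 8.4]
finger_gap: 53.6
finger_force: 15.0
```

In contact with the coaster. I release slowly and go straight up.

Call:
jog_arm(
  series=[
    [0, 0, 0.006, 0, 0, 0, 0.6],
    [0, 0, 0.006, 0, 0, 0, 0.42],
    [0, 0, 0.006, 0, 0, 0, 0.35],
    [0, 0, 0.006, 0, 0, 0, 0.25],
    [0, 0, 0.006, 0, 0, 0, 0.1],
    [0, 0, 0.006, 0, 0, 0, 0.02],
    [0, 0, 0.006, 0, 0, 0, 0.02],
    [0, 0, 0.006, 0, 0, 0, 0.02],
  ],
)

```text
clock: 9.65
eef_pos: [506.5, 382.2, 57.9]
eef_rot: [3.142, 0.0, 1.702]
wrist_force: [0.3, 0.4, 0.2]
finger_gap: 90.6
finger_force: 0.0
```

Call:
jog_arm(
  series=[
    [0, 0, 0.04, 0, 0, 0, 0.02],
    [0, 0, 0.12, 0, 0, 0, 0.02],
    [0, 0, 0.25, 0, 0, 0, 0.02],
    [0, 0, 0.4, 0, 0, 0, 0.02],
    [0, 0, 0.55, 0, 0, 0, 0.02],
    [0, 0, 0.7, 0, 0, 0, 0.02],
    [0, 0, 0.85, 0, 0, 0, 0.02],
    [0, 0, 1.0, 0, 0, 0, 0.02],
  ],
)

```text
clock: 10.32
eef_pos: [506.5, 382.2, 180.0]
eef_rot: [3.141, -0.0, 1.702]
wrist_force: [0.7, 0.1, -0.0]
finger_gap: 91.9
finger_force: 0.0
```

Call:
jog_arm(
  series=[
    [0, -0.1, 0.1, 0, 0, 0, 0.2],
    [0, -0.2, 0.2, 0, 0, 0, 0.4],
    [-0.03, -0.3, 0.2, 0, 0, 0, 0.6],
    [-0.06, -0.42, 0.2, 0, 0, 0, 0.62],
    [-0.09, -0.54, 0.2, 0, 0, 0, 0.62],
    [-0.12, -0.67, 0.2, 0, 0, 0, 0.62],
    [-0.15, -0.8, 0.2, 0, 0, 0, 0.62],
    [-0.18, -0.93, 0.2, 0, 0, 0, 0.62],
  ],
)

```text
clock: 10.98
eef_pos: [484.7, 269.9, 203.0]
eef_rot: [3.141, -0.0, 1.702]
wrist_force: [-0.3, 0.1, 0.8]
finger_gap: 42.2
finger_force: 0.0
```

Call:
jog_arm(
  series=[
    [-0.02, -0.12, 0, 0, 0, 0, 0.62],
    [-0.04, -0.25, 0, 0, 0, 0, 0.62],
    [-0.06, -0.37, 0, 0, 0, 0, 0.62],
    [-0.08, -0.5, 0, 0, 0, 0, 0.62],
    [-0.1, -0.62, 0, 0, 0, 0, 0.62],
    [-0.12, -0.75, 0, 0, 0, 0, 0.62],
    [-0.14, -0.88, 0, 0, 0, 0, 0.62],
    [-0.16, -1.0, 0, 0, 0, 0, 0.62],
  ],
)

```text
clock: 11.65
eef_pos: [465.5, 149.5, 202.4]
eef_rot: [3.141, -0.0, 1.702]
wrist_force: [1.2, -0.1, -0.2]
finger_gap: 35.7
finger_force: 0.0
```

Run:
```python
from h import *
st=manip.read_state(); print(st["eef_pos"],st["finger_gap"])
s=manip.camera("scene"); t=manip.camera("top")
a=s["frame"][150:270,200:400]; b=t["frame"][150:270,100:300]
cv2.imwrite("pics/both.png",cv2.convertScaleAbs(cv2.resize(np.vstack([a,b])[:,:,::-1],None,fx=2.5,fy=2.5,interpolation=cv2.INTER_CUBIC),alpha=1.4))
```

```text
[465.45511432 149.46178078 202.3848978 ] 35.688970744734306
```

View pics/both.png

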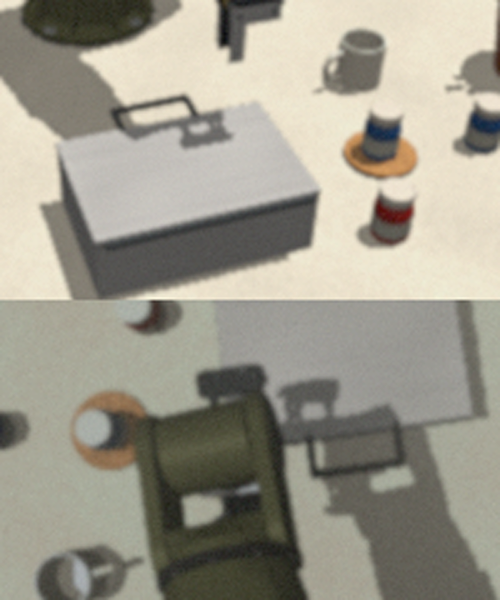

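The jar stands upright, inside the coaster: in the scene half it is at (383,135) on the coaster at (380,155). The handle is free, with the bar from (115,110) to (190,98). I cross-check the bar from both views.

Run:
```python
from h import *
s=np.load("scene0.npy",allow_pickle=True).item();c=np.load("top0.npy",allow_pickle=True).item()
p=cast(s,(np.array([(115,110),(190,98)])+.5)/2.5-.5+[200,150],103);print(p,p.mean(0))
p=cast(c,(np.array([(315,172),(402,162)])+.5)/2.5-.5+[100,150],103);print(p,p.mean(0))
```

```text
[[461.04877806 -12.15184089 103.        ]
 [451.41018339 100.31452711 103.        ]] [456.22948073  44.08134311 103.        ]
[[447.9287666   91.0711464  103.        ]
 [460.26002739 -17.54079155 103.        ]] [454.09439699  36.76517742 103.        ]
```

Call:
jog_arm(
  series=[
    [-0.01, -0.12, 0, 0, 0, 0, 0.62],
    [-0.03, -0.25, 0, 0, 0, 0, 0.62],
    [-0.04, -0.37, 0, 0, 0, 0, 0.62],
    [-0.05, -0.5, 0, 0, 0, 0, 0.62],
    [-0.07, -0.62, 0, 0, 0, 0, 0.62],
    [-0.08, -0.75, 0, 0, 0, 0, 0.62],
    [-0.09, -0.86, 0, 0, 0, 0, 0.62],
    [-0.1, -0.93, 0, 0, 0, 0, 0.62],
  ],
)

```text
clock: 12.42
eef_pos: [453.8, 38.4, 202.2]
eef_rot: [3.141, 0.0, 1.702]
wrist_force: [0.2, 1.0, 0.3]
finger_gap: 35.3
finger_force: 0.0
```

Call:
jog_arm(
  series=[
    [0, 0, -0.06, 0, 0, 0, 0.62],
    [0, 0, -0.16, 0, 0, 0, 0.62],
    [0, 0, -0.28, 0, 0, 0, 0.62],
    [0, 0, -0.42, 0, 0, 0, 0.62],
    [0, 0, -0.56, 0, 0, 0, 0.62],
    [0, 0, -0.69, 0, 0, 0, 0.62],
    [0, 0, -0.78, 0, 0, 0, 0.62],
    [0, 0, -0.83, 0, 0, 0, 0.62],
  ],
)

```text
clock: 13.08
eef_pos: [453.1, 39.7, 100.7]
eef_rot: [-3.14, -0.0, 1.702]
wrist_force: [0.4, -0.6, -0.2]
finger_gap: 36.2
finger_force: 0.0
```

Call:
jog_arm(
  series=[
    [0, 0, 0, 0, 0, 0, 0.7],
    [0, 0, 0, 0, 0, 0, 0.8],
    [0, 0, 0, 0, 0, 0, 0.85],
    [0, 0, 0, 0, 0, 0, 0.9],
    [0, 0, 0, 0, 0, 0, 0.95],
    [0, 0, 0, 0, 0, 0, 1],
    [0, 0, 0, 0, 0, 0, 1],
    [0, 0, 0, 0, 0, 0, 1],
  ],
  grip_force=15,
)

```text
clock: 13.75
eef_pos: [453.6, 39.0, 102.8]
eef_rot: [3.142, -0.0, 1.702]
wrist_force: [-3.7, 0.6, 5.5]
finger_gap: 9.5
finger_force: 15.0
```

Run:
```python
import numpy as np
def P(t):
    p=t+3/247; f=247-247.02*np.cos(p); return np.array([f*np.cos(.132),f*np.sin(.132),247.02*np.sin(p)-3])/120
for a,b in((0,.26),(.26,.53),(.53,.785)):
    k=np.linspace(0,1,9)[1:]
    print([(P(a+(b-a)*x)-P(a)).round(3).tolist() for x in k])
```

```text
[[0.002, 0.0, 0.067], [0.006, 0.001, 0.134], [0.012, 0.002, 0.2], [0.02, 0.003, 0.267], [0.031, 0.004, 0.333], [0.043, 0.006, 0.398], [0.058, 0.008, 0.464], [0.075, 0.01, 0.528]]
[[0.02, 0.003, 0.067], [0.041, 0.006, 0.132], [0.066, 0.009, 0.198], [0.092, 0.012, 0.262], [0.12, 0.016, 0.325], [0.15, 0.02, 0.387], [0.183, 0.024, 0.449], [0.218, 0.029, 0.509]]
[[0.034, 0.005, 0.056], [0.071, 0.009, 0.11], [0.109, 0.014, 0.164], [0.148, 0.02, 0.216], [0.189, 0.025, 0.266], [0.232, 0.031, 0.316], [0.276, 0.037, 0.364], [0.322, 0.043, 0.41]]
```

Call:
jog_arm(
  series=[
    [0.001, 0, 0.03, 0, 0, 0, 1],
    [0.004, 0.001, 0.1, 0, 0, 0, 1],
    [0.012, 0.002, 0.2, 0, 0, 0, 1],
    [0.02, 0.003, 0.267, 0, 0, 0, 1],
    [0.031, 0.004, 0.333, 0, 0, 0, 1],
    [0.043, 0.006, 0.398, 0, 0, 0, 1],
    [0.058, 0.008, 0.464, 0, 0, 0, 1],
    [0.075, 0.01, 0.528, 0, 0, 0, 1],
  ],
  grip_force=20,
)

```text
clock: 14.42
eef_pos: [462.3, 40.2, 166.3]
eef_rot: [-3.14, -0.0, 1.702]
wrist_force: [-6.5, 0.7, -1.2]
finger_gap: 9.6
finger_force: 20.0
```

Call:
jog_arm(
  series=[
    [0.02, 0.003, 0.067, 0, 0, 0, 1],
    [0.041, 0.006, 0.132, 0, 0, 0, 1],
    [0.066, 0.009, 0.198, 0, 0, 0, 1],
    [0.092, 0.012, 0.262, 0, 0, 0, 1],
    [0.12, 0.016, 0.325, 0, 0, 0, 1],
    [0.15, 0.02, 0.387, 0, 0, 0, 1],
    [0.183, 0.024, 0.449, 0, 0, 0, 1],
    [0.218, 0.029, 0.509, 0, 0, 0, 1],
  ],
)

```text
clock: 15.08
eef_pos: [487.5, 43.8, 227.6]
eef_rot: [-3.137, -0.001, 1.702]
wrist_force: [-18.2, -0.5, 7.7]
finger_gap: 9.0
finger_force: 20.0
```

A 20 N radial push shows the path runs a millimetre or two too close to the hinge, so I ease outward on the last part.

Call:
jog_arm(
  series=[
    [0.024, 0.003, 0.062, 0, 0, 0, 1],
    [0.06, 0.008, 0.118, 0, 0, 0, 1],
    [0.098, 0.013, 0.172, 0, 0, 0, 1],
    [0.137, 0.018, 0.224, 0, 0, 0, 1],
    [0.178, 0.023, 0.275, 0, 0, 0, 1],
    [0.221, 0.029, 0.325, 0, 0, 0, 1],
    [0.264, 0.035, 0.373, 0, 0, 0, 1],
    [0.31, 0.041, 0.42, 0, 0, 0, 1],
  ],
)

```text
clock: 15.75
eef_pos: [525.8, 49.1, 278.6]
eef_rot: [-3.141, -0.001, 1.702]
wrist_force: [-13.1, 4.0, 8.0]
finger_gap: 9.2
finger_force: 20.0
```

Call:
jog_arm(
  series=[
    [0, 0, 0, 0, 0, 0, 1],
    [0, 0, 0, 0, 0, 0, 1],
    [0, 0, 0, 0, 0, 0, 1],
  ],
)

```text
clock: 16.0
eef_pos: [525.7, 49.1, 278.5]
eef_rot: [-3.141, -0.001, 1.702]
wrist_force: [-11.8, 3.5, 9.1]
finger_gap: 9.1
finger_force: 20.0
```

Run:
```python
from h import *
st=manip.read_state(); print(st["eef_pos"],st["wrist_force"],np.abs(st["qd"]).max())
s=manip.camera("scene"); x0,y0=200,110
th=.132; C=np.array([598.5,56.5]); 
def W(x,y,z): return [C[0]+x*np.cos(th)-y*np.sin(th),C[1]+x*np.sin(th)+y*np.cos(th),z]
im=cv2.convertScaleAbs(cv2.resize(s["frame"][y0:y0+150,x0:x0+200,::-1],None,fx=4,fy=4,interpolation=cv2.INTER_CUBIC),alpha=1.4)
for a in(40,45,50):
    A=np.radians(a); r,o=200,6 # lid top front corners
    P=[W(100-r*np.cos(A)+o*np.sin(A),y,100+r*np.sin(A)+o*np.cos(A)) for y in(150,-150)]
    print(a,((proj(s,P)-[x0,y0]+.5)*4).round(1).tolist())
cv2.imwrite("pics/fin.png",im)
```

```text
[525.70369492  49.06011119 278.51253425] [-11.77976744   3.49847738   9.07302028] 0.003682720463555478
40 [[445.2, 232.8], [92.3, 296.6]]
45 [[452.6, 227.6], [95.0, 292.0]]
50 [[460.7, 224.1], [98.2, 289.2]]
```

View pics/fin.png

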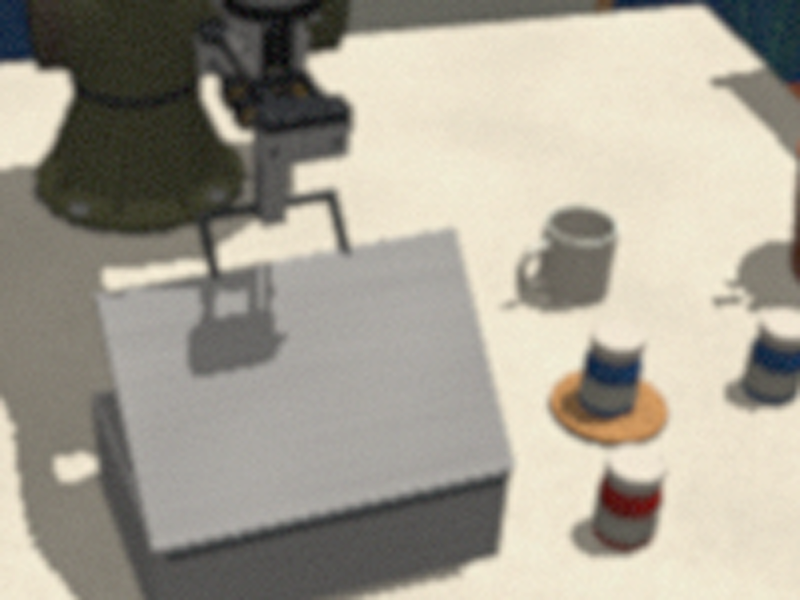

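The lid's front corners are at (456,229) and (97,293), which matches the 45° prediction of (453,228) and (95,292). The arm kinematics also give 45.0°. The gripper holds the bar at rest, and the jar stands on the coaster.

```bash
python3 -c "
from cell import manip; print(manip.sign_off())"
```

```text
the job is handed in; nothing more can be done
None
```

The jar is upright on the coaster, and the gripper is holding the lid still by its handle at about 45°; I handed the job in at about 16 s on the robot's clock.

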